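Turn off the hob and take the safety cap off the cleaner

TASK

Get ready to clean the hob. First push down the hob knob that is still on, keep it down while you turn it clockwise until it is off, and let it spring up again; then push the red safety cap of the blue cleaner jug down, twist it counter-clockwise until it is free, and lift it straight off. Finish still holding the cap in the gripper, upright and still, about 8 cm above the jug's mouth, with the other knob off and everything else left where it stands.

Things in the scene. Friction and masses are not known exactly. Their poses are not given: they have to be found in the camera images.
- lit_knob (a joint): angle (rad) of the hob knob that is on: 0 is off (pointer at the red dot on the glass by it), positive counter-clockwise from above, at most 1.6. It starts at 0.8 to 1.4. A hidden tab at 0.2 to 0.65 bars the way to off unless the knob is pushed down at least 4 mm while it passes; it then meets a stop at 0 and, let go, springs up and stays within 0 to 0.2.
- lit_knob_push (a joint): how far that knob is pushed down (m): 0 up, 0.006 fully down. Its spring takes about 4 N to start and 8.5 N fully down, and brings it up again when let go.
- lit_knob_grip (a point): centre of the top of that knob's grip bar, on its vertical turning axis, 61 mm above the counter when up; turns with the knob. The black bar is 44 mm long, 14 wide and 28 tall, on an aluminium disc 46 mm across and 8 thick, on a steel ring 62 mm across. x along the bar towards the white pointer, y across it, z up.
- idle_knob (a joint): angle (rad) of the other, identical hob knob, which is off (0) and must stay off. The two knobs stand 110 mm apart at the robot's end of the hob, either way round.
- idle_knob_grip (a point): centre of the top of that other knob, like the first.
- hob: black glass hob, 500 mm (its x) by 290 mm (its y), 10 mm thick, fixed to the counter; origin under its centre. Knobs at its x = -195 mm, y = 55 and -55 mm; two grates 170 mm across with tops 42 mm above the counter at its x = -45 and 135 mm; a saucepan 150 mm across, its rim 117 mm above the counter, stands fixed on the far one.
- jug: blue cleaner jug, 85 mm (its x) by 130 mm (its y), 123 mm tall to its shoulder, in a steel holder fixed to the counter, so it cannot move; a handle reaches 100 mm to its -y. Origin under its centre, z up. The neck is on its vertical centre line; around it a cone, 30 to 40 mm in radius, reaches 136 mm above the counter.
- jug_mouth (a point): centre of the rim of the jug's neck, 168 mm above the counter (33 mm across), under the cap at first. Once the cap has been pushed down and turned 35 to 85 degrees (best 60) its three inner lugs are clear of the neck and it lifts straight off; further on it meets a stop.
- cap: loose red round ribbed cap of the jug, 54 to 56 mm across, 34 tall, 35 g; origin at the centre of its underside (148 mm above the counter while on), z up, x along the white mark on top. Starts locked, x along the jug's x. A spring holds it up (5.5 N, 11 N fully down). Only pushed down 5.5 to 8 mm can it be turned, counter-clockwise from above; clockwise is blocked.
- mug: white mug, 72 mm across, 90 mm tall; origin under its centre. Not to be disturbed.
- canister_short: white lidded canister, 116 mm across, 121 mm tall; origin under its centre. Not to be disturbed.
- pepper_mill: dark wooden pepper mill, 54 mm across, 148 mm tall; origin under its centre. Not to be disturbed.
- soap_bottle: green soap bottle with a white cap, 64 mm across, 170 mm tall; origin under its centre. Not to be disturbed.
- tumbler: teal tumbler, 68 mm across, 80 mm tall; origin under its centre. Not to be disturbed.
- lit_knob_base: the fixed steel ring (62 mm across, 14 mm tall) under the lit knob, with the knob on it; origin on the hob's glass on the knob's axis, x towards the red off dot.
Mind the look-alikes: they are no part of the job. Of the things like the cap, leave any that is green, purple or yellow; of the rest the larger one is meant.

How it is judged:
By the outcome, as a careful person would: the job done as asked, in the order asked, and still so for the second after the job is handed in, while the arm keeps its last pose, push and grip.
It also fails if it takes over 54 s, if anything falls off the work surface, if the arm or the gripper's body presses on something with over 40 N, if the wrist force passes 120 N, or if a joint passes its speed limit or range.

ROBOT

A 6-joint arm with a two-finger parallel gripper is mounted at the origin on the work surface. World frame = base frame: x ahead of the robot, y to its left, z up, the work surface at z = 0. Lengths are in mm, angles in rad, forces in N, time in s.
With the tool pointing down it reaches from about 300 to 775 mm from the base axis. Payload 14.6 kg.
Tool frame: the origin (TCP) lies at the very end of the fingers, on their centre line; the grasp point (between the pads) lies 19 mm behind it; z points along the fingers, y is the line along which they close (so a half turn about z gives the same grasp; the last joint's range is limited). The gripper opens to 94 mm and grips with 3 to 60 N. Pads are 16 mm wide; open, the fingers measure 119 mm over their backs; the gripper's body (75 mm by 177 mm) begins 78 mm behind the grasp point.
Start: joints at [1.073, 0.3, 1.521, -0, 1.321, -0.067], TCP at [229.675, 499.739, 205.446] pointing down, gripper open.
Joint ranges: [-3.03, 3.03], [-0.79, 2.21], [0.23, 2.52], [-1.04, 4.18], [0, 3.07], [-2.55, 2.55]. Speed limits (rad/s): [2.22, 2.22, 2.57, 3.14, 3.14, 3.14].

INTERFACE

Orientations are given as [roll, pitch, yaw] about the fixed x, y, z axes, in that order (R = Rz(yaw) Ry(pitch) Rx(roll)).
In Python, from cell import read_state, viewer, manip, models gives the robot as it stands.
- The arm moves only by the tool carry_out, never from a script. Its argument "deltas" is a list of rows, each an object with "dp": the shift along the tool's x, y, z in mm, a list of three; "roll": the turn about the tool's z in degrees; "gripper": the opening, from -1 (shut) to 1 (fully open), so that 0 is half open. In form: [{"dp": [tx, ty, tz], "roll": roll, "gripper": gripper}, ...]. A call has 1 to 12 rows; each row is the pose to reach, as a shift and turn from the pose commanded when the call began, along the tool's axes at that moment; what a row does not reach only later rows make up. A row lasts 1/12 s, in which the tool goes at most 41.7 mm and 7.16 degrees, less where a joint would pass 70% of its speed; a pose out of reach is approached as far as the arm can. A call with a gripper value outside its range is refused whole. The fingers move at their own pace and stop on an object; "newtons" is the grip in N (left out, the last holds). Time passes only in rows, so rows that repeat a pose let the fingers close. It gives the time, the measured TCP pose, the force, the opening and the grip force at its end, in the units of the state.
- read_state(): the state, without advancing time (a new reading comes with each control period).
- viewer.camera(name): name is "scene" or "top"; returns the picture (420x560x3 uint8, red, green, blue); there is no depth.
- viewer.camera_params(name): a dict with "fovy" (degrees; the focal length in pixels is half the picture's height over the tangent of half this angle, whatever the lens; pixels are square), "cx", "cy" (the principal point, pixels), "eye" and "attitude" of the camera in the world. Camera axes: x right, y up, looking along -z (the intrinsics and any distortion apply to the point x, -y, -z); pixel columns grow to the right and rows downward; lengths in mm; the calibration is good to about 2 mm. A picture is of the moment at which its call begins. camera_params takes no time and is no camera call.
- manip.sign_off(): hands the job in; it is judged then, once.
Trained networks look in the newest picture that a camera, given by its name, has taken for a name from the list of things; names that differ only in an ending like _2 or _b are one class to them, and where a whole thing is asked for, a point or a joint stands for the part that bears it (a point fixed in the world has none). Each returns a list of dicts, best first, with "p" (0 to 1); they miss things now and then, are a little off and sometimes report something else, mostly with a low value. They report only what shows in the picture. A call takes as long as a camera call. They do not tell look-alikes from the thing itself.
- models.cut_out(camera, label): "region" (420x560 bool, what is visible of it) and "box" ([left, top, right, bottom] in pixels, round what is visible of it).
The state is a dict: "clock": time; "joints": joint angles; "qd": joint speeds; "effort": joint torques, N m; "eef_pos": TCP position; "eef_rot": TCP orientation; "wrist_force": force on the tool from outside, world axes, zero at the start; "moment": the same for the moment, N m; "finger_gap": finger opening in mm; "finger_force": force on a finger pad.
Only numpy, scipy, OpenCV 4.12 (cv2) and the standard library are available. Lean on these libraries where they do the work, as an engineer would, in place of code of your own. Each camera call takes 0.05 s, during which the arm holds its last target. There are 200 camera calls.

## Working session

There is one attempt and no reset: what is moved stays moved. The work goes in short steps, Python scripts to look and compute and a tool call to move; the robot and the scene stay as the last step left them, time stands still between calls to the robot, and variables do not carry over. Pictures are saved under pics/ and viewed, at most 10 in all, crops included, and the job is handed in when it is done.

Besides the shell and the picture viewer there is one more tool, called after "Request:" as name(argument=value, ...) on one line, values as JSON. carry_out: Moves the arm, as the interface text tells. Its arguments: {"type":"object","properties":{"deltas":{"type":"array"},"newtons":{"type":"number"}},"required":["deltas"]}

```bash
ls; mkdir -p pics; python3 - <<'E'
from cell import read_state, viewer, manip, models
import cv2
for n in("scene","top"):
    im=viewer.camera(n); cv2.imwrite(f"pics/{n}0.png",im[:,:,::-1]); print(n,viewer.camera_params(n))
    for l in("cap","jug","lit_knob_grip","idle_knob_grip","hob","mug","lit_knob_base"):
        print(l,[(d['box'],round(d['p'],2)) for d in models.cut_out(n,l)])
print(read_state())
E
```

```text
pics
scene {'fovy': 54.23197817880314, 'cx': 280.50988544626256, 'cy': 210.03701215439582, 'eye': array([1098.44133007, -260.49680704,  830.02046833]), 'attitude': array([0.69388662, 0.01025443, 1.22406599])}
cap [([230.6, 181.5, 254.9, 207.7], 0.9), ([195.8, 183.4, 220.1, 213.8], 0.83), ([165.8, 191.9, 189.2, 219.6], 0.79), ([152.2, 270.5, 165.7, 290.8], 0.69)]
jug [([167.9, 195.7, 248.9, 264.5], 0.57)]
lit_knob_grip [([385.7, 171.9, 403.6, 191.7], 0.49)]
idle_knob_grip [([351.1, 182.3, 368.3, 204.8], 0.69)]
hob [([317.8, 165.0, 550.8, 370.6], 0.79)]
mug [([277.6, 236.6, 327.0, 287.2], 0.72)]
lit_knob_base [([382.1, 172.4, 405.2, 195.7], 0.57)]
top {'fovy': 57.05243722856835, 'cx': 278.61762696155284, 'cy': 207.80990067597892, 'eye': array([ 345.71775924,  -55.17193999, 1144.73798149]), 'attitude': array([ 0.18617559,  0.00255383, -1.59081368])}
cap [([329.6, 211.7, 350.5, 229.2], 0.83), ([323.5, 266.1, 334.8, 280.9], 0.71), ([287.6, 263.7, 311.7, 281.1], 0.69), ([374.7, 203.6, 391.5, 217.0], 0.67), ([344.6, 269.1, 370.4, 286.3], 0.63)]
jug [([309.6, 206.7, 373.0, 252.5], 0.88), ([1
[... 292 characters left out ...]
7, 177.0, 244.0], 0.59)]
{'clock': 0.8, 'joints': array([ 1.07339731e+00,  2.99880340e-01,  1.52101655e+00, -2.12345674e-05,
        1.32066759e+00, -6.66306172e-02]), 'qd': array([-0.00088545, -0.00085008, -0.00033727,  0.00133209, -0.00024299,
        0.00037667]), 'effort': array([-1.30130506e-04, -5.31627524e+01, -3.52908504e+01,  7.08536315e-02,
        2.12978187e-02, -3.06789798e-05]), 'eef_pos': array([229.6822091 , 499.73715774, 205.44936353]), 'eef_rot': array([3.14156591e+00, 2.24041109e-05, 2.71082951e+00]), 'wrist_force': array([-0.64467474,  0.22048306, -0.47050624]), 'moment': array([ 0.00866143, -0.0486035 ,  0.03440529]), 'finger_force': 0.0, 'finger_gap': 94.01461339102526}
```

View pictures.

View pics/scene0.png

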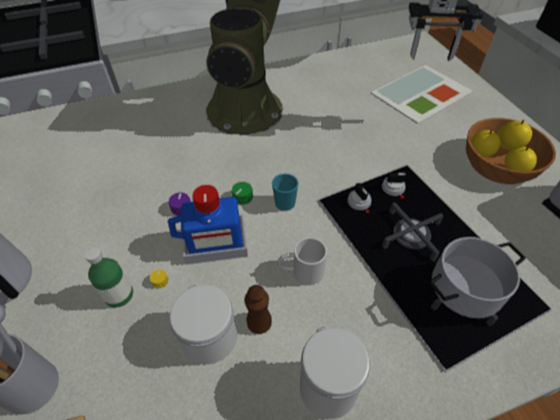

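View pics/top0.png

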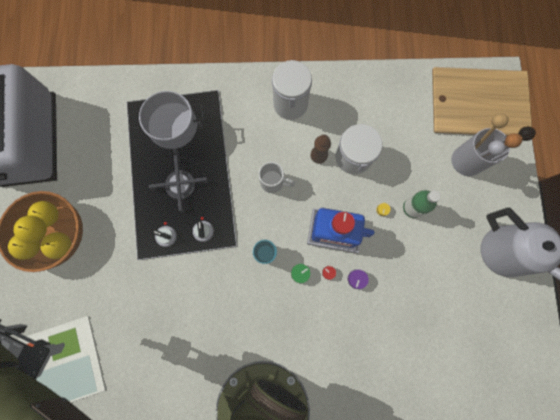

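```bash
cat > h.py <<'E'
from cell import read_state, viewer, manip, models
import numpy as np, cv2
from scipy.spatial.transform import Rotation as Ro
def cam(n):
    p=viewer.camera_params(n); f=210/np.tan(np.radians(p['fovy'])/2)
    return p['eye'],Ro.from_euler('xyz',p['attitude']).as_matrix(),f,p['cx'],p['cy']
def ray(n,u,z):
    e,R,f,cx,cy=cam(n); d=R@np.array([(u[0]-cx)/f,-(u[1]-cy)/f,-1]); return e+d*(z-e[2])/d[2]
def proj(n,P):
    e,R,f,cx,cy=cam(n); q=(np.atleast_2d(P)-e)@R; return np.c_[cx+f*q[:,0]/-q[:,2], cy-f*q[:,1]/-q[:,2]]
E
python3 - <<'E'
from h import *
s=cv2.imread("pics/scene0.png"); t=cv2.imread("pics/top0.png")
r=lambda im,x,y,w,h:cv2.resize(im[y:y+h,x:x+w],(400,300),interpolation=cv2.INTER_CUBIC)
cv2.imwrite("pics/crop1.png",np.vstack([np.hstack([r(s,340,165,80,60),r(t,140,205,80,60)]),np.hstack([r(s,160,170,100,75),r(t,280,200,100,75)])]))
for u in((165,236),(203,231)): print('knob top',ray('top',u,61))
for u in((394,184),(359,195)): print('knob scene',ray('scene',u,61))
print('cap',ray('top',(343,219),182),ray('scene',(205,191),182))
print('small red',ray('top',(329,272),20))
print('base',proj('top',[[0,0,0]]),proj('scene',[[0,0,0]]), proj('scene',read_state()['eef_pos']))
E
```

```text
knob top [475.60914587 265.21605276  61.        ]
knob top [487.6143109  158.33649346  61.        ]
knob scene [513.62484699 252.01865838  61.        ]
knob scene [516.41542883 150.8693282   61.        ]
cap [ 495.04391951 -218.0344052   182.        ] [ 482.92434396 -217.27557419  182.        ]
small red [ 367.09126778 -197.43196054   20.        ]
base [[262.11413057 409.08118927]] [[244.29916686 110.07828843]] [[430.574751    58.58887895]]
```

View pics/crop1.png

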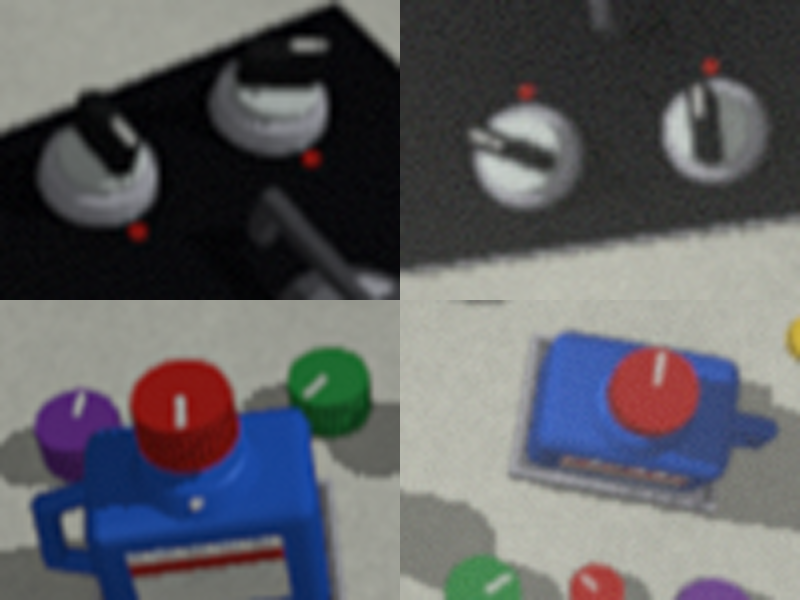

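```bash
cat >> h.py <<'E'
E
python3 - <<'E'
from h import *
from scipy.optimize import least_squares
C={'top':[(128,101),(219,92),(236,247),(137,258)],'scene':[(443,358),(546,307),(408,166),(318,202)]}
H={'top':[(250,145),(250,-145),(-250,-145),(-250,145)],'scene':[(250,-145),(250,145),(-250,145),(-250,-145)]}
K={}
for n in C:
    g=cv2.imread(f"pics/{n}0.png"); gg=cv2.cvtColor(g,6)
    c=cv2.cornerSubPix(gg,np.float32(C[n]).reshape(-1,1,2),(5,5),(-1,-1),(3,50,.01)).reshape(-1,2); C[n]=c; print(n,c.round(1).tolist())
    b,gr,r=[g[:,:,i].astype(int) for i in range(3)]
    m=((r-np.maximum(b,gr))>60).astype('uint8')
    _,_,st,ce=cv2.connectedComponentsWithStats(m)
    print([(ce[i].round(1).tolist(),int(st[i,4])) for i in range(1,len(ce)) if st[i,4]>2])
def dist(n,uv,k):
    _,_,f,cx,cy=cam(n); d=uv-[cx,cy]; return [cx,cy]+d*(1+k*(d**2).sum(1,keepdims=True)/f**2)
def res(p):
    out=[]; R=np.array([[np.cos(p[2]),-np.sin(p[2])],[np.sin(p[2]),np.cos(p[2])]])
    for n,k in(('top',p[3]),('scene',p[4])):
        w=np.array(H[n])@R.T+p[:2]; out.append(dist(n,proj(n,np.c_[w,np.full(4,10.)]),k)-C[n])
    return np.concatenate(out).ravel()
for lock in(0,1):
    f=least_squares(lambda p:res(np.r_[p[:3],p[3:]*lock]),[680,200,0,0,0],loss='soft_l1'); print(f.x.round(3),res(f.x*np.r_[1,1,1,lock,lock]).reshape(-1,2).round(1).tolist())
E
```

```text
top [[126.69999694824219, 101.5999984741211], [217.8000030517578, 90.19999694824219], [236.39999389648438, 245.6999969482422], [137.3000030517578, 258.79998779296875]]
[([343.0, 222.8], 333), ([201.5, 218.0], 6), ([164.8, 222.8], 6), ([329.0, 272.5], 126), ([30.6, 344.2], 8)]
scene [[438.29998779296875, 360.79998779296875], [550.4000244140625, 308.5], [406.70001220703125, 164.8000030517578], [317.5, 200.1999969482422]]
[([443.0, 92.7], 265), ([205.7, 197.9], 551), ([401.9, 196.1], 8), ([367.1, 210.9], 8), ([219.1, 234.1], 23), ([200.8, 236.4], 16)]
[6.80464e+02 2.42548e+02 1.09000e-01 0.00000e+00 0.00000e+00] [[0.6, -0.8], [0.9, -0.6], [-0.5, 0.3], [-0.1, 0.1], [5.1, 7.5], [-1.0, -0.8], [-0.5, -1.4], [0.2, -2.7]]
[ 6.80240e+02  2.42441e+02  1.09000e-01 -1.00000e-03  4.00000e-03] [[0.7, -0.8], [1.0, -0.5], [-0.5, 0.4], [-0.1, 0.2], [5.1, 7.5], [-0.6, -0.7], [-0.5, -1.4], [0.2, -2.7]]
```

```bash
python3 - <<'E'
from h import *
o=np.array([680.3,242.4]); a=.109; R=np.array([[np.cos(a),-np.sin(a)],[np.sin(a),np.cos(a)]])
for y in(55,-55):
    w=R@[-195,y]+o; print(w.round(1),[proj(n,np.r_[w,61]).round(1) for n in('top','scene')],[proj(n,np.r_[R@[-195+45,y]+o,10]).round(1) for n in('top','scene')])
for u in((162.6,235),(201.2,230)):print(ray('top',u,61))
for u in((393.6,176),(361.6,191.5)):print(ray('scene',u,61))
print('dots',[ray('top',u,10)[:2].round(1) for u in((164.8,222.8),(201.5,218))],[ray('scene',u,10)[:2].round(1) for u in((401.9,196.1),(367.1,210.9))])
# bar pointer ends from the crop (top, scene): tip & tail of left bar
print('bar',ray('top',(140+475/5-80,205+134/5),61)[:2],ray('top',(140+553/5-80,205+158/5),61)[:2])
print('cap',[ray('top',(343.7,222.7),182)],ray('scene',(160+185/4,170+90/4),182))
print('mark',ray('top',(280+(661-400)/4,200+(352-300)/4),182),ray('top',(280+(658-400)/4,200+(384-300)/4),182))
for l in('mug','canister_short','pepper_mill','soap_bottle','tumbler','jug'):
    b=models.cut_out('top',l)
    print(l,[d['box'] for d in b][:2])
E
```

```text
[480.5 275.9] [array([[161.3, 234.4]]), array([[395.6, 173.1]])] [array([[165.3, 221.4]]), array([[401.9, 197.4]])]
[492.4 166.5] [array([[200.1, 229.4]]), array([[360.2, 186.8]])] [array([[202.2, 216.7]]), array([[367.1, 211.7]])]
[478.57912369 272.08342283  61.        ]
[490.56217888 163.46969214  61.        ]
[488.05750268 265.52654     61.        ]
[508.0406962  162.40642458  61.        ]
dots [array([521.1, 282.2]), array([533.3, 173.5])] [array([521.1, 283.3]), array([534.7, 172.7])]
bar [488.0983441  293.87895726] [473.59048493 249.3742133 ]
cap [array([ 485.59302257, -219.31564727,  182.        ])] [ 488.11504323 -215.75934333  182.        ]
mark [ 510.26710903 -224.49971781  182.        ] [ 489.8734911  -221.55042612  182.        ]
mug [[259.5, 163.1, 296.1, 194.4]]
canister_short [[333.6, 123.0, 382.9, 172.2]]
pepper_mill [[309.7, 131.0, 334.1, 165.0]]
soap_bottle [[405.7, 191.3, 439.3, 215.5]]
tumbler [[255.5, 236.2, 275.0, 264.7]]
jug [[309.6, 206.7, 373.0, 252.5], [127.0, 89.2, 238.3, 258.7]]
```

Scene0: robot at top, blue jug with red cap at (205,195), hob at right with the knobs at (394,180) and (360,195). 
Top0/crop: the left knob (165,236) has its pointer about 65° off its red dot, so it is lit. The right knob (203,231) points at its dot. 
Cap look-alikes in the top picture: red (343,222) on the jug, small red (329,272), green (301,274), purple (358,279), yellow (384,210). The larger red one on the jug is meant. The crop confirms it, mark along +x.

Request:
carry_out(deltas=[{"dp": [-322, -100, 95], "roll": 83, "gripper": -0.3}, {"dp": [-322, -100, 95], "roll": 83, "gripper": -0.3}, {"dp": [-322, -100, 95], "roll": 83, "gripper": -0.3}, {"dp": [-322, -100, 95], "roll": 83, "gripper": -0.3}, {"dp": [-322, -100, 95], "roll": 83, "gripper": -0.3}, {"dp": [-322, -100, 95], "roll": 83, "gripper": -0.3}, {"dp": [-322, -100, 95], "roll": 83, "gripper": -0.3}, {"dp": [-322, -100, 95], "roll": 83, "gripper": -0.3}, {"dp": [-322, -100, 95], "roll": 83, "gripper": -0.3}, {"dp": [-322, -100, 95], "roll": 83, "gripper": -0.3}, {"dp": [-322, -100, 95], "roll": 83, "gripper": -0.3}, {"dp": [-322, -100, 95], "roll": 83, "gripper": -0.3}], newtons=20)

```text
clock: 2.1
eef_pos: [480.8, 274.0, 110.2]
eef_rot: [-3.141, 0.0, 1.254]
wrist_force: [0.6, -0.3, 0.1]
finger_gap: 32.9
finger_force: 0.0
```

```bash
python3 - <<'E'
from h import *
o=[]
for n,x,y in(('scene',340,120),('top',120,185)):
    im=viewer.camera(n)[:,:,::-1].copy(); 
    p=proj(n,read_state()['eef_pos'])[0]; print(n,p)
    c=cv2.resize(im[y:y+100,x:x+100],(400,400),interpolation=cv2.INTER_CUBIC)
    cv2.circle(c,tuple(int(v) for v in ((p-[x,y])*4)),3,(0,255,0),-1); o.append(c)
cv2.imwrite('pics/a1.png',np.hstack(o))
E
```

```text
scene [399.06299091 159.49663234]
top [156.34585098 232.1504623 ]
```

View pics/a1.png

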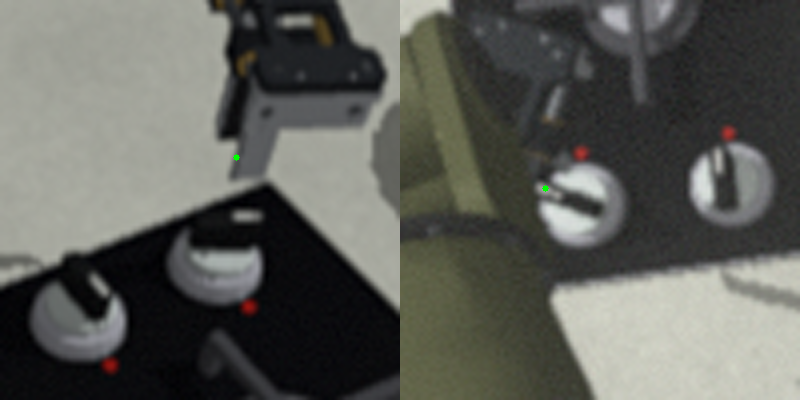

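Crop: finger tips' midpoint projects where it should, over the lit knob, bar top about (395,174) in scene and (163,234) in top, consistent within 2 mm. Descending.

Request:
carry_out(deltas=[{"dp": [0, 0, 25], "roll": 0, "gripper": -0.3}, {"dp": [0, 0, 50], "roll": 0, "gripper": -0.3}, {"dp": [0, 0, 66], "roll": 0, "gripper": -0.3}, {"dp": [0, 0, 73], "roll": 0, "gripper": -0.3}, {"dp": [0, 0, 73], "roll": 0, "gripper": -0.3}, {"dp": [0, 0, 73], "roll": 0, "gripper": -0.8}, {"dp": [0, 0, 73], "roll": 0, "gripper": -0.8}, {"dp": [0, 0, 73], "roll": 0, "gripper": -0.9}, {"dp": [0, 0, 73], "roll": 0, "gripper": -1}, {"dp": [0, 0, 73], "roll": 0, "gripper": -1}, {"dp": [0, 0, 73], "roll": 0, "gripper": -1}], newtons=25)

```text
clock: 3.12
eef_pos: [482.8, 274.5, 38.9]
eef_rot: [3.137, -0.003, 1.262]
wrist_force: [11.7, -1.5, -3.9]
finger_gap: 13.9
finger_force: 24.8
```

Request:
carry_out(deltas=[{"dp": [0, 2, 3], "roll": 0, "gripper": -1}, {"dp": [0, 2, 6], "roll": 0, "gripper": -1}, {"dp": [0, 2, 8], "roll": 0, "gripper": -1}, {"dp": [0, 2, 8], "roll": 0, "gripper": -1}, {"dp": [0, 2, 8], "roll": 0, "gripper": -1}], newtons=35)

```text
clock: 3.53
eef_pos: [483.4, 274.5, 32.4]
eef_rot: [3.139, -0.002, 1.263]
wrist_force: [-8.1, -2.8, 27.4]
finger_gap: 13.9
finger_force: 35.0
```

Request:
carry_out(deltas=[{"dp": [0, -0.8, 0], "roll": 5, "gripper": -1}, {"dp": [0, -0.8, 0], "roll": 10, "gripper": -1}, {"dp": [0, -0.8, 0], "roll": 15, "gripper": -1}, {"dp": [0, -0.8, 0], "roll": 20, "gripper": -1}, {"dp": [0, -0.8, 0], "roll": 25, "gripper": -1}, {"dp": [0, -0.8, 0], "roll": 25, "gripper": -1}])

```text
clock: 4.03
eef_pos: [482.1, 275.2, 32.4]
eef_rot: [-3.141, -0.003, 0.821]
wrist_force: [-11.5, 0.8, 28.1]
finger_gap: 13.8
finger_force: 35.0
```

Request:
carry_out(deltas=[{"dp": [-0.7, -0.7, 0], "roll": 5, "gripper": -1}, {"dp": [-0.7, -0.7, 0], "roll": 10, "gripper": -1}, {"dp": [-0.7, -0.7, 0], "roll": 15, "gripper": -1}, {"dp": [-0.7, -0.7, 0], "roll": 20, "gripper": -1}, {"dp": [-0.7, -0.7, 0], "roll": 25, "gripper": -1}, {"dp": [-0.7, -0.7, 0], "roll": 30, "gripper": -1}, {"dp": [-0.7, -0.7, 0], "roll": 30, "gripper": -1}])

```text
clock: 4.62
eef_pos: [481.1, 276.5, 32.4]
eef_rot: [-3.138, -0.004, 0.297]
wrist_force: [-10.5, 10.6, 24.2]
finger_gap: 13.3
finger_force: 35.0
```

```bash
python3 -c "
from h import *
s=read_state();print(s['moment'],s['joints'],s['eef_rot'])"
```

```text
[2.25515196 2.42138908 0.08740598] [0.4541575  0.51130703 1.66421652 0.00366638 0.9615539  1.72569972] [-3.13791642 -0.00399266  0.29715548]
```

Request:
carry_out(deltas=[{"dp": [-0.6, -1.2, 0], "roll": 4, "gripper": -1}, {"dp": [-0.6, -1.2, 0], "roll": 8, "gripper": -1}, {"dp": [-0.6, -1.2, 0], "roll": 10, "gripper": -1}, {"dp": [-0.6, -1.2, 0], "roll": 12, "gripper": -1}, {"dp": [-0.6, -1.2, 0], "roll": 12, "gripper": -1}])

```text
clock: 5.03
eef_pos: [480.9, 277.2, 32.4]
eef_rot: [-3.138, -0.005, 0.092]
wrist_force: [-6.0, 10.3, 20.8]
finger_gap: 14.1
finger_force: 35.1
```

```bash
python3 -c "
from h import *
s=read_state();print(s['moment'],s['joints'],s['eef_rot'])"
```

```text
[1.9156093  1.40058099 0.44238406] [0.45595047 0.51097476 1.66475951 0.00245114 0.96013699 1.93376069] [-3.13767696 -0.00463147  0.09157728]
```

Request:
carry_out(deltas=[{"dp": [0, -0.5, 0], "roll": 2, "gripper": -1}, {"dp": [0, -0.5, 0], "roll": 4, "gripper": -1}, {"dp": [0, -0.5, 0], "roll": 4, "gripper": -1}])

```text
clock: 5.28
eef_pos: [480.8, 277.3, 32.4]
eef_rot: [-3.138, -0.004, 0.022]
wrist_force: [-7.0, 6.7, 22.0]
finger_gap: 14.1
finger_force: 36.5
```

```bash
python3 -c "
from h import *
s=read_state();print(s['moment'],s['joints'],s['eef_rot'])"
```

```text
[1.31173163 1.38960809 0.77106681] [4.56576461e-01 5.11305009e-01 1.66436028e+00 1.55362764e-03
 9.60780349e-01 2.00402796e+00] [-3.13827221 -0.00413447  0.0224512 ]
```

At the stop. Ease up, open, rise.

Request:
carry_out(deltas=[{"dp": [0, 0, -2], "roll": -4, "gripper": -1}, {"dp": [0, 0, -5], "roll": -4, "gripper": -1}, {"dp": [0, 0, -7], "roll": -4, "gripper": -1}, {"dp": [0, 0, -7], "roll": -4, "gripper": -0.4}, {"dp": [0, 0, -7], "roll": -4, "gripper": -0.4}, {"dp": [0, 0, -7], "roll": -4, "gripper": -0.4}, {"dp": [0, 0, -20], "roll": -4, "gripper": -0.4}, {"dp": [0, 0, -50], "roll": -4, "gripper": -0.4}, {"dp": [0, 0, -90], "roll": -4, "gripper": -0.4}, {"dp": [0, 0, -130], "roll": -4, "gripper": -0.4}, {"dp": [0, 0, -170], "roll": -4, "gripper": -0.4}, {"dp": [0, 0, -190], "roll": -4, "gripper": -0.4}])

```text
clock: 6.28
eef_pos: [480.4, 275.7, 224.4]
eef_rot: [-3.14, -0.005, 0.093]
wrist_force: [-0.7, -0.3, -0.2]
finger_gap: 28.3
finger_force: 0.0
```

Request:
carry_out(deltas=[{"dp": [-3, 40, -10], "roll": 0, "gripper": -0.4}, {"dp": [-40, 492, -10], "roll": 0, "gripper": 0.8}, {"dp": [-40, 492, -10], "roll": 0, "gripper": 0.8}, {"dp": [-40, 492, -10], "roll": 0, "gripper": 0.8}, {"dp": [-40, 492, -10], "roll": 0, "gripper": 0.8}, {"dp": [-40, 492, -10], "roll": 0, "gripper": 0.8}, {"dp": [-40, 492, -10], "roll": 0, "gripper": 0.8}, {"dp": [-40, 492, -10], "roll": 0, "gripper": 0.8}, {"dp": [-40, 492, -10], "roll": 0, "gripper": 0.8}, {"dp": [-40, 492, -10], "roll": 0, "gripper": 0.8}, {"dp": [-40, 492, -10], "roll": 0, "gripper": 0.8}, {"dp": [-40, 492, -10], "roll": 0, "gripper": 0.8}])

```text
clock: 7.28
eef_pos: [484.7, -220.8, 229.3]
eef_rot: [3.142, 0.0, 0.092]
wrist_force: [0.5, 0.9, -0.7]
finger_gap: 84.6
finger_force: 0.0
```

Request:
carry_out(deltas=[{"dp": [0, 0, 0], "roll": 0, "gripper": 0.8}, {"dp": [0, 0, 0], "roll": 0, "gripper": 0.8}])

```text
clock: 7.45
eef_pos: [484.8, -219.6, 228.8]
eef_rot: [-3.141, 0.001, 0.09]
wrist_force: [-0.7, 0.1, -0.4]
finger_gap: 85.1
finger_force: 0.0
```

```bash
python3 - <<'E'
from h import *
o=[]
st=read_state();print(st['eef_pos'],st['eef_rot'],st['finger_gap'],st['joints'])
im=viewer.camera('top')[:,:,::-1].copy(); cv2.imwrite('pics/t2f.png',im)
o.append(cv2.resize(im[205:265,130:230],(500,300),interpolation=2))
im=viewer.camera('scene')[:,:,::-1].copy()
th=np.linspace(0,2*np.pi,24)
for c,k in(((486,-218),(0,255,0)),):
  for z,r in((182,27.5),):
    for q in proj('scene',np.c_[c[0]+r*np.cos(th),c[1]+r*np.sin(th),np.full(24,z)]): im=im; cv2.circle(im,tuple(int(round(v)) for v in q),0,k,-1)
o.append(cv2.resize(im[140:200,155:255],(500,300),interpolation=cv2.INTER_NEAREST))
cv2.imwrite('pics/a2.png',np.vstack(o))
E
```

```text
[ 484.83005883 -219.63317349  228.81710358] [-3.14096449e+00  1.12906056e-03  8.97527382e-02] 85.07442439845153 [-4.94122557e-01  2.43447730e-01  1.53770357e+00 -1.00494923e-04
  1.36172965e+00  9.86942307e-01]
```

View pics/a2.png

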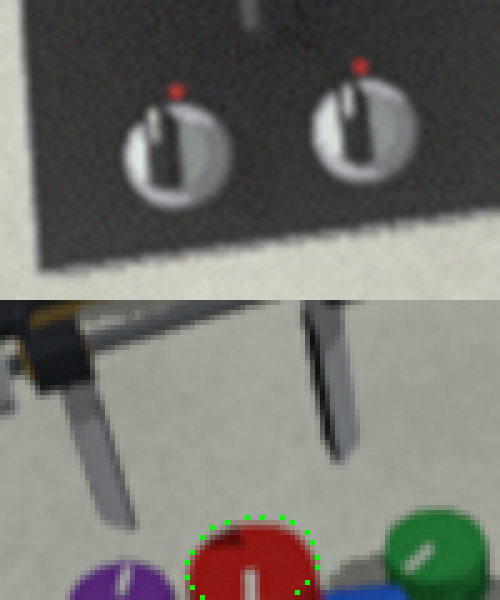

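Crop: lit knob now parallel with the idle one at its red dot, i.e. off. The cap is centred under the open fingers near (205,191) in scene. Descend and grip.

Request:
carry_out(deltas=[{"dp": [2, -1.4, 20], "roll": 0, "gripper": 0.8}, {"dp": [2, -1.4, 40], "roll": 0, "gripper": 0.8}, {"dp": [2, -1.4, 60], "roll": 0, "gripper": 0.8}, {"dp": [2, -1.4, 75], "roll": 0, "gripper": 0.8}, {"dp": [2, -1.4, 75], "roll": 0, "gripper": 0.8}, {"dp": [2, -1.4, 75], "roll": 0, "gripper": 0.4}, {"dp": [2, -1.4, 75], "roll": 0, "gripper": 0.3}, {"dp": [2, -1.4, 75], "roll": 0, "gripper": 0.1}, {"dp": [2, -1.4, 75], "roll": 0, "gripper": 0.0}, {"dp": [2, -1.4, 75], "roll": 0, "gripper": 0.0}, {"dp": [2, -1.4, 75], "roll": 0, "gripper": 0.0}], newtons=20)

```text
clock: 8.47
eef_pos: [487.8, -217.7, 155.5]
eef_rot: [3.139, -0.002, 0.092]
wrist_force: [-0.1, -6.7, 2.1]
finger_gap: 55.3
finger_force: 20.0
```

Request:
carry_out(deltas=[{"dp": [0, 0.7, 0], "roll": 0, "gripper": -0.1}, {"dp": [0, 0.7, 2], "roll": 0, "gripper": -0.1}, {"dp": [0, 0.7, 5], "roll": 0, "gripper": -0.1}, {"dp": [0, 0.7, 8], "roll": 0, "gripper": -0.1}, {"dp": [0, 0.7, 8], "roll": 0, "gripper": -0.1}, {"dp": [0, 0.7, 8], "roll": 0, "gripper": -0.1}], newtons=45)

```text
clock: 8.97
eef_pos: [487.9, -217.9, 147.9]
eef_rot: [3.14, -0.002, 0.093]
wrist_force: [-1.8, -2.9, 9.5]
finger_gap: 54.5
finger_force: 45.0
```

Request:
carry_out(deltas=[{"dp": [0, 0.3, 1.5], "roll": 0, "gripper": -0.1}, {"dp": [0, 0.3, 1.5], "roll": 0, "gripper": -0.1}, {"dp": [0, 0.3, 1.5], "roll": -4, "gripper": -0.1}, {"dp": [0, 0.3, 1.5], "roll": -8, "gripper": -0.1}, {"dp": [0, 0.3, 1.5], "roll": -12, "gripper": -0.1}, {"dp": [0, 0.3, 1.5], "roll": -16, "gripper": -0.1}, {"dp": [0, 0.3, 1.5], "roll": -20, "gripper": -0.1}, {"dp": [0, 0.3, 1.5], "roll": -20, "gripper": -0.1}])

```text
clock: 9.63
eef_pos: [488.4, -218.6, 147.5]
eef_rot: [3.137, -0.002, 0.446]
wrist_force: [-3.5, -2.9, 18.3]
finger_gap: 54.7
finger_force: 45.0
```

```bash
python3 -c "
from h import *
s=read_state();print(s['moment'],s['joints'],s['eef_rot'])"
```

```text
[-0.60771961  0.67059901  0.07379232] [-4.88910060e-01  3.19067464e-01  1.63635500e+00 -7.26060914e-04
  1.18132480e+00  6.35959236e-01] [ 3.13729485e+00 -2.33641624e-03  4.46206110e-01]
```

Request:
carry_out(deltas=[{"dp": [-0.3, 0.2, -0.3], "roll": -5, "gripper": -0.1}, {"dp": [-0.3, 0.2, -0.3], "roll": -10, "gripper": -0.1}, {"dp": [-0.3, 0.2, -0.3], "roll": -15, "gripper": -0.1}, {"dp": [-0.3, 0.2, -0.3], "roll": -20, "gripper": -0.1}, {"dp": [-0.3, 0.2, -0.3], "roll": -25, "gripper": -0.1}, {"dp": [-0.3, 0.2, -0.3], "roll": -30, "gripper": -0.1}, {"dp": [-0.3, 0.2, -0.3], "roll": -35, "gripper": -0.1}, {"dp": [-0.3, 0.2, -0.3], "roll": -40, "gripper": -0.1}, {"dp": [-0.3, 0.2, -0.3], "roll": -41, "gripper": -0.1}, {"dp": [-0.3, 0.2, -0.3], "roll": -41, "gripper": -0.1}])

```text
clock: 10.47
eef_pos: [488.6, -219.5, 147.7]
eef_rot: [3.135, 0.002, 1.159]
wrist_force: [2.2, -8.7, 12.0]
finger_gap: 55.0
finger_force: 45.0
```

```bash
python3 -c "
from h import *
s=read_state();print(s['moment'],s['joints'],s['eef_rot'])"
```

```text
[-1.60326119 -0.26029297  0.01683331] [-4.89978687e-01  3.19266871e-01  1.63580400e+00 -1.34123056e-03
  1.18005689e+00 -7.73660302e-02] [3.13524351e+00 1.73933310e-03 1.15868498e+00]
```

Request:
carry_out(deltas=[{"dp": [-0.6, 0.3, -4], "roll": 0, "gripper": -0.1}, {"dp": [-0.6, 0.3, -8], "roll": 0, "gripper": -0.1}, {"dp": [-0.6, 0.3, -12], "roll": 0, "gripper": -0.1}, {"dp": [-0.6, 0.3, -15], "roll": 0, "gripper": -0.1}, {"dp": [-0.6, 0.3, -15], "roll": 0, "gripper": -0.1}])

```text
clock: 10.88
eef_pos: [488.0, -219.7, 161.5]
eef_rot: [3.138, 0.001, 1.157]
wrist_force: [2.5, -7.5, 3.3]
finger_gap: 54.9
finger_force: 45.0
```

Request:
carry_out(deltas=[{"dp": [-0.4, 0.2, -8], "roll": 0, "gripper": -0.1}, {"dp": [-0.4, 0.2, -16], "roll": 0, "gripper": -0.1}, {"dp": [-0.4, 0.2, -26], "roll": 0, "gripper": -0.1}, {"dp": [-0.4, 0.2, -40], "roll": 0, "gripper": -0.1}, {"dp": [-0.4, 0.2, -55], "roll": 0, "gripper": -0.1}, {"dp": [-0.4, 0.2, -70], "roll": 0, "gripper": -0.1}, {"dp": [-0.4, 0.2, -84], "roll": 0, "gripper": -0.1}, {"dp": [-0.4, 0.2, -92], "roll": 0, "gripper": -0.1}, {"dp": [-0.4, 0.2, -94], "roll": 0, "gripper": -0.1}, {"dp": [-0.4, 0.2, -94], "roll": 0, "gripper": -0.1}, {"dp": [-0.4, 0.2, -94], "roll": 0, "gripper": -0.1}])

```text
clock: 11.8
eef_pos: [487.0, -218.8, 253.5]
eef_rot: [-3.141, -0.0, 1.157]
wrist_force: [-0.6, 0.3, -0.6]
finger_gap: 54.7
finger_force: 45.0
```

Request:
carry_out(deltas=[{"dp": [0, 0, 0], "roll": 0, "gripper": -0.1}, {"dp": [0, 0, 0], "roll": 0, "gripper": -0.1}, {"dp": [0, 0, 0], "roll": 0, "gripper": -0.1}, {"dp": [0, 0, 0], "roll": 0, "gripper": -0.1}])

```text
clock: 12.13
eef_pos: [487.2, -218.9, 253.9]
eef_rot: [-3.141, -0.0, 1.157]
wrist_force: [-0.8, 1.0, -1.3]
finger_gap: 54.7
finger_force: 45.0
```

```bash
python3 - <<'E'
from h import *
st=read_state();print(st['eef_pos'],st['eef_rot'],st['finger_gap'],st['finger_force'],st['qd'])
p=proj('scene',[[487,-219,248],[487,-219,168],[487,-219,282]]);print(p)
im=viewer.camera('scene')[:,:,::-1].copy()
t=viewer.camera('top')[:,:,::-1].copy()
a=cv2.resize(im[130:270,120:260],(600,600),interpolation=2)
for q in p: cv2.circle(a,tuple(int(v) for v in (q-[120,130])*600/140),3,(0,255,0),-1)
cv2.imwrite('pics/a3.png',a)
cv2.imwrite('pics/a4.png',np.hstack([im[:,:400],t[:,:400]]))
E
```

```text
[ 487.20924942 -218.94528838  253.93318793] [-3.14109463e+00 -3.41667365e-05  1.15742707e+00] 54.69023548737735 44.99588152393699 [ 0.0001071  -0.00230892 -0.00392849 -0.00021046 -0.00016784 -0.00142283]
[[199.64709133 170.48641363]
 [205.6326289  196.8808878 ]
 [196.82436289 158.03900487]]
```

View pics/a3.png

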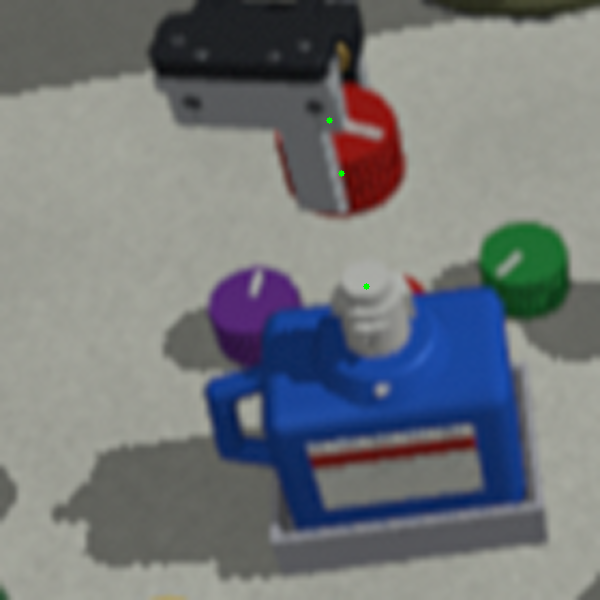

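View pics/a4.png

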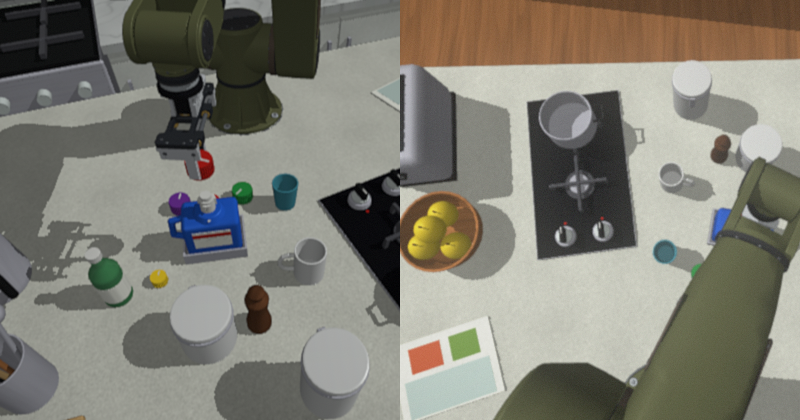

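The cap (crop ~(340,150)) is held upright about 80 mm over the bare neck at (366,287). Both knobs point at their dots and everything else is in place.

```bash
python3 -c "
from h import *
print(manip.sign_off())"
```

```text
the job is handed in; nothing more can be done
None
```

The lit knob is turned off and has sprung back up, and the red cap is off the jug, held upright and still about 8 cm above the mouth; I handed the job in at about 12 s of the 54 s, with no verdict returned.

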